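# Empty the tube hopper into the collecting tray

## Task

Empty the sample-tube hopper for the next lot: slide the blue collecting tray squarely and centrally under the chute lip, handle towards you and up against the rubber bumper, then draw the slide gate by its red grip right out to its end stop so that all four tubes run down into the tray. When they have all come to rest in the tray, push the gate fully home again and let go, leaving the tray with its tubes under the chute and the other things on the bench where they are.

Things in the scene. Friction and masses are not known exactly. Their poses are not given: they have to be found in the camera images.
- hopper: Bench-top tube hopper, fixed: clear sloping hopper over a slide gate and a chute, between steel side plates (y -64.5 to 64.5 mm; feet to 94). Origin on the bench under the inner face of the throat's front wall, on the centre line; x points to the rear (away from the chute mouth), z up. Throat open x 0 to 70 mm. Side plates reach x -52 mm above z 62 mm, but only x -10 mm below that: room for the tray.
- chute_lip (a point): Middle of the chute's lower edge (hopper x -46, y 0, z 64 mm; its underside 61 mm above the bench). The chute falls at 30 degrees towards -x; tubes leave it over this lip.
- tray_stop (a point): Middle of the front face of the rubber bumper that stops the tray (hopper x -10, y 0, z 25 mm; bumper 121 mm wide). Tray fully in: its rear (+x) wall touches it, tray origin at hopper x -90, y 0.
- hopper_rim (a point): Middle of the hopper's front top rim (hopper x -82 front edge, y 0, z 279 mm top). The clear front pane slopes from here down to x 0, z 174 mm and so overhangs the gate's grip: the gripper cannot stand upright over it when the gate is home. Come from the front, fingers slanting down and to the rear, some 25 to 40 degrees off vertical.
- gate (a joint): How far the slide gate is drawn, m: 0 fully home (throat closed), 0.075 against its end stop (fully open); starts between 0 and 0.005. It moves level along hopper -x, takes about 5 N and stays where it is left. Its rails (y +-52 to 65 mm, z 155 to 176 mm) end at x -100 mm, with red stop blocks.
- gate_grip (a point): Grip point in the gate's red moulded grip, moving with the gate; home at hopper x -60, y 0, z 172 mm. Grip: a flat-sided block 46 mm long (hopper x -34 to -80 when home), 20 mm wide (y), 26 mm high; a 12 mm stem behind it joins the gate's turned-up nose (80 mm wide, x -24 when home). Pinch it across the 20 mm.
- tray: Blue open plastic collecting tray, 160 mm (x) by 162 mm (y), walls 50 mm high, 6 mm thick, about 0.5 kg, loose on the bench left or right of the middle. Origin: centre of its underside, z up. Its handle is on the -x wall, so in use its x axis points like the hopper's.
- tray_handle (a point): Grip point in the tray's upright handle tab (tray x -74, y 0, z 74 mm). The tab stands on the middle of the -x wall, 12 mm thick (x), 40 mm wide (y), top 92 mm above the bench, 42 mm of it clear above the wall; pinch it across its thickness or its width.
- tube1: White capped sample tube with an orange cap, a plain cylinder 30 mm in diameter and 115 mm long, about 30 g, lying crosswise (along hopper y) in the hopper on the gate. Origin: its centre; y along the tube.
- tube2: White capped sample tube with an orange cap, a plain cylinder 30 mm in diameter and 115 mm long, about 30 g, lying crosswise (along hopper y) in the hopper on the gate. Origin: its centre; y along the tube.
- tube3: White capped sample tube with an orange cap, a plain cylinder 30 mm in diameter and 115 mm long, about 30 g, lying crosswise (along hopper y) in the hopper on the gate. Origin: its centre; y along the tube.
- tube4: White capped sample tube with an orange cap, a plain cylinder 30 mm in diameter and 115 mm long, about 30 g, lying crosswise (along hopper y) in the hopper on the gate. Origin: its centre; y along the tube.
- bin: Grey open plastic bin, 100 x 120 x 65 mm high, loose, on the other side from the tray; not needed. Origin: centre of its underside.
- wash_bottle: White wash bottle with a red cap, 60 mm in diameter, 150 mm high, standing to the right of the hopper; not needed. Origin: centre of its underside.
- jar: Clear jar with a red lid, 64 mm in diameter, 75 mm high, standing to the left of the hopper; not needed. Origin: centre of its underside.
- amber_bottle: Amber solvent bottle, 84 mm in diameter, 180 mm high, farther left of the hopper; not needed. Origin: centre of its underside.
- spatula: Steel spatula 200 mm long lying on the bench far to the right; not needed. Origin: its underside.
- mouse: Black computer mouse, 100 x 58 x 30 mm, by the keyboard far to the right; not needed. Origin: centre of its underside.
- tube_rack: White rack, 75 x 160 mm, with eight standing tubes, 122 mm high, far to the left; not needed. Origin: centre of its underside.
There are look-alikes about, which are no part of the job. There is more than one size of the tray; the one meant has the size given above.

How it is judged:
By the outcome, as a careful person would: the job done as asked, in the order asked, and still so for the second after the job is handed in, with the robot touching nothing.
It also fails if it takes over 58 s, if anything falls off the work surface, if the arm or the gripper's body presses on something with over 40 N, if the wrist force passes 120 N, or if a joint passes its speed limit or range.

## Robot

A 6-joint arm with a two-finger parallel gripper is mounted at the origin on the work surface. World frame = base frame: x ahead of the robot, y to its left, z up, the work surface at z = 0. Lengths are in m, angles in degrees, forces in N, time in s.
With the tool pointing down it reaches from about 0.4 to 0.825 m from the base axis. Payload 7 kg.
Tool frame: the origin (TCP) lies midway between the tips of the shut fingers; the grasp point (between the pads) lies 19 mm behind it; z points along the fingers, y is the line along which they close (so a half turn about z gives the same grasp; the last joint's range is limited). The gripper opens to 88 mm and grips with 3 to 60 N. Pads are 19 mm wide; open, the fingers measure 130 mm over their backs; the gripper's body (78 mm by 193 mm) begins 47 mm behind the grasp point.
Start: joints at [88.871, 20.546, 0.682, 0, -70.136, -16.507], TCP at [0.205, 0.643, 0.227] pointing down, gripper open.
Joint ranges: [-176.03, 176.03], [-82.01, 121.73], [-58.28, 71.71], [-173.87, 95.51], [-174.79, -0.11], [-173.66, 173.66]. Speed limits (degrees/s): [136.94, 136.94, 172.46, 180, 180, 180].

## Interface

Orientations are given as [roll, pitch, yaw] about the fixed x, y, z axes, in that order (R = Rz(yaw) Ry(pitch) Rx(roll)).
In Python, from plant import r gives the robot as it stands. The module is installed in compiled form; this text tells all that it offers.
- The arm moves only by the tool play_rows, never from a script. Its argument "rows" is a list of rows, each an object with "slide": the shift along the tool's x, y, z as a fraction of full scale, a list of three; "delta_rot": the turn, a rotation vector about the tool's x, y, z as a fraction of full scale, a list of three; "fingers": the opening, from -1 (shut) to 1 (fully open). In form: [{"slide": [x, y, z], "delta_rot": [rx, ry, rz], "fingers": fingers}, ...]. A call has 1 to 8 rows; each row shifts and turns the commanded pose from where the row before left it, along the tool's axes as they then stand; what a row does not reach is not made up. Full scale, the value 1, is 0.15 m for a shift and 0.08 rad for a turn. A row lasts 1/8 s, in which the tool goes at most 62.5 mm and 10.7 degrees, less where a joint would pass 70% of its speed; a pose out of reach is approached as far as the arm can. A call with a number of a shift or a turn outside -1 to 1 is refused whole. A call with a gripper value outside its range is refused whole. The fingers move at their own pace and stop on an object; "squeeze" is the grip in N (left out, the last holds). Time passes only in rows, so rows that do not move let the fingers close. It gives the time, the measured TCP pose, the force, the opening and the grip force at its end, in the units of the state.
- r.get_state(): the state, without advancing time (a new reading comes with each control period).
- r.capture(name): name is "scene" or "top" or "wrist"; returns a dict with "image" (384x512x3 uint8, blue, green, red), "fx", "fy", "cx", "cy" (pixels), "distortion" ([k1, k2, p1, p2, k3] as OpenCV has them; the pictures are not rectified), "R" (3x3) and "t" (3): a world point X has camera coordinates R X + t; the wrist camera has in their place "T_tool_cam" (4x4, takes a point from camera to tool coordinates, whose origin is the TCP and whose axes are the flange's). Camera axes: x right, y down, z forward; pixel columns grow to the right and rows downward; lengths in m; the calibration is good to about 2 mm. A picture is of the moment at which its call begins: read the wrist's pose just before it. There is no depth.
- r.close_job(): hands the job in; it is judged then, once.
The state is a dict: "time_s": time; "joints": joint angles; "qd": joint speeds; "joint_torque": joint torques, N m; "tcp_pos": TCP position; "eef_rot": TCP orientation; "contact_force": force on the tool from outside, world axes, zero at the start; "moment": the same for the moment, N m; "gripper_width": finger opening in m; "gripper_force": force on a finger pad.
Only numpy, scipy, OpenCV 4.12 (cv2) and the standard library are available. Lean on these libraries where they do the work, as an engineer would, in place of code of your own. Each camera call takes 0.05 s, during which the arm holds its last target. There are 200 camera calls.

## Working session

There is one attempt and no reset: what is moved stays moved. The work goes in short steps, Python scripts to look and compute and a tool call to move; the robot and the scene stay as the last step left them, time stands still between calls to the robot, and variables do not carry over. Pictures are saved under pics/ and viewed, at most 10 in all, crops included, and the job is handed in when it is done.

Besides the shell and the picture viewer there is one more tool, called as name(argument=value, ...), one argument or row to a line, values as JSON. play_rows: Moves the arm, as the interface text tells. Shift numbers are shares of 0.15 m and turn numbers shares of 0.08 rad, none past 1 either way. Its arguments: {"type":"object","properties":{"rows":{"type":"array"},"squeeze":{"type":"number"}},"required":["rows"]}

```bash
mkdir -p pics
python3 - <<'E'
from plant import r
import cv2,pickle
s=r.get_state();print(s)
d={}
for n in("scene","top"):
    c=r.capture(n);d[n]=c;cv2.imwrite(f"pics/{n}0.png",c["image"])
    print(n,c["fx"],c["cx"],c["cy"],c["distortion"],-c["R"].T@c["t"],c["R"])
pickle.dump(d,open("c0.pkl","wb"))
E
```

```text
{'time_s': 0.0, 'joints': array([ 8.88707307e+01,  2.05916964e+01,  6.33640812e-01, -1.98028723e-02,
       -7.01360648e+01, -1.65096134e+01]), 'qd': array([-0.01806116, -0.03660665,  0.04962826,  0.01101586,  0.01720917,
        0.0336448 ]), 'joint_torque': array([-1.03976232e-03, -5.82718384e+01,  2.93053150e+01,  6.99693024e+00,
        6.76166557e-03, -1.65766774e-04]), 'tcp_pos': array([0.20438516, 0.64279693, 0.22561973]), 'eef_rot': array([ 1.79904469e+02, -8.90090761e-03, -1.76456193e+01]), 'contact_force': array([ 0.37141566,  0.2356227 , -0.06303635]), 'moment': array([ 0.01535494, -0.04990993, -0.00398885]), 'gripper_force': 0.0, 'gripper_width': 0.08775513058445869}
scene 425.4848126979118 253.1026411776242 190.02198315607833 [-0.00787295  0.          0.          0.          0.        ] [ 1.35535415 -0.02217549  1.42452234] [[ 0.05606409  0.99837534 -0.01017359]
 [ 0.83999179 -0.05267306 -0.54003643]
 [-0.53969493  0.02173092 -0.84158015]]
top 393.32360153687756 258.6059170146606 192.0011228212539 [-0.08028757  0.          0.          0.          0.        ] [0.45304158 0.04105144 1.43675752] [[ 0.02054613 -0.99933426  0.030148  ]
 [-0.99693029 -0.02275672 -0.07491413]
 [ 0.07555033 -0.02851626 -0.99673415]]
```

View pics/scene0.png

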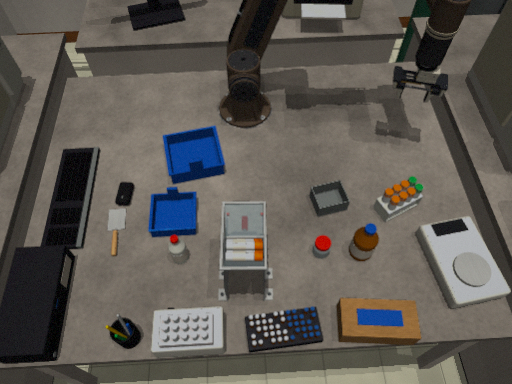

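View pics/top0.png

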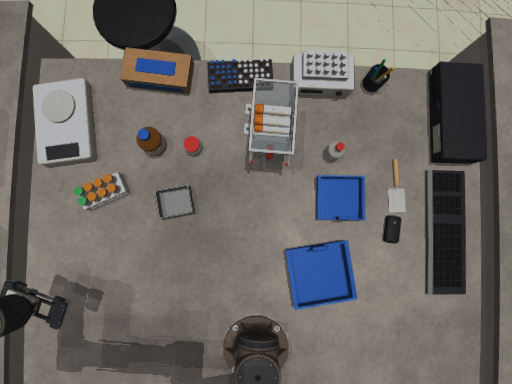

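The scene shows two blue trays: one around top pixel (340,198), about 0.16 m across, and a larger one at (320,273). The hopper is at (272,120) with its red grip near (270,153), the bin at (175,202), and the bottle and jar on either side. I'll measure next, with enlarged crops.

```bash
cat > h.py <<'E'
import numpy as np,cv2
def ray(c,px,R=None,t=None):
    K=np.array([[c["fx"],0,c["cx"]],[0,c["fy"],c["cy"]],[0,0,1]])
    u=cv2.undistortPoints(np.array(px,float).reshape(-1,1,2),K,np.array(c["distortion"])).reshape(-1,2)
    R=c["R"];return -R.T@c["t"],np.c_[u,np.ones(len(u))]@R
def plane(c,px,z):
    o,d=ray(c,px);return o+d*((z-o[2])/d[:,2])[:,None]
def proj(c,X):
    K=np.array([[c["fx"],0,c["cx"]],[0,c["fy"],c["cy"]],[0,0,1]])
    return cv2.projectPoints(np.array(X,float).reshape(-1,3),cv2.Rodrigues(np.array(c["R"]))[0],np.array(c["t"]),K,np.array(c["distortion"]))[0].reshape(-1,2)
def mask(im,lo,hi): return cv2.inRange(cv2.cvtColor(im,cv2.COLOR_BGR2HSV),lo,hi)
E
python3 - <<'E'
import pickle;from h import *
d=pickle.load(open("c0.pkl","rb"))
for n in d:
    im=d[n]["image"];m=mask(im,(105,120,60),(125,255,255))
    for k in cv2.findContours(m,0,2)[0]:
        if cv2.contourArea(k)>800:
            p=cv2.approxPolyDP(cv2.convexHull(k),4,True)[:,0]
            w=plane(d[n],p,.05);print(n,p.tolist(),w[:,:2].round(3).tolist())
            q=cv2.minAreaRect((plane(d[n],k[:,0],.05)[:,:2]*1000).astype(np.float32));print(q)
a=cv2.resize(d["top"]["image"][65:225,235:375],None,fx=3.6,fy=3.6,interpolation=2)
b=cv2.resize(d["scene"]["image"][180:310,140:290],None,fx=4,fy=4,interpolation=2)
cv2.imwrite("pics/a.png",a);cv2.imwrite("pics/b.png",b)
E
```

```text
scene [[195, 192], [195, 233], [152, 236], [151, 195], [169, 187]] [[0.469, -0.21], [0.645, -0.206], [0.648, -0.361], [0.472, -0.378], [0.44, -0.31]]
((544.16552734375, -292.3482360839844), (209.0886688232422, 171.1920928955078), 0.17008064687252045)
scene [[215, 126], [223, 173], [173, 182], [163, 135]] [[0.141, -0.13], [0.387, -0.101], [0.417, -0.296], [0.176, -0.349]]
((280.77203369140625, -219.9862823486328), (253.51329040527344, 224.85166931152344), 9.913177490234375)
top [[347, 241], [356, 298], [295, 309], [285, 250]] [[0.391, -0.316], [0.191, -0.35], [0.151, -0.134], [0.356, -0.096]]
((273.00567626953125, -223.61526489257812), (211.84201049804688, 225.4018096923828), 10.028614044189453)
top [[317, 176], [364, 176], [364, 219], [318, 219]] [[0.62, -0.206], [0.625, -0.377], [0.47, -0.377], [0.467, -0.211]]
((546.8299560546875, -292.1470947265625), (157.98367309570312, 170.8369598388672), 0.5534508228302002)
```

View pics/a.png

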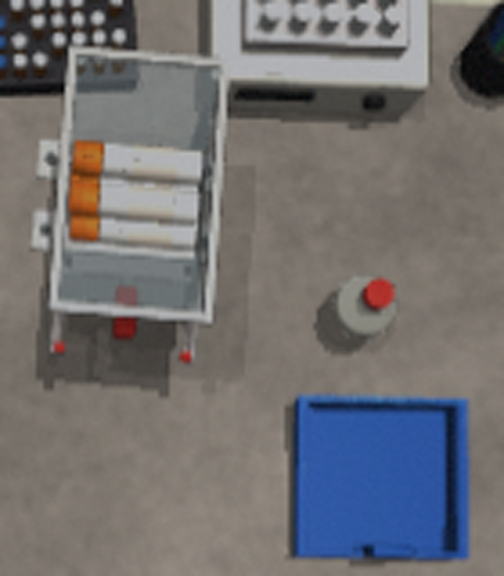

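View pics/b.png

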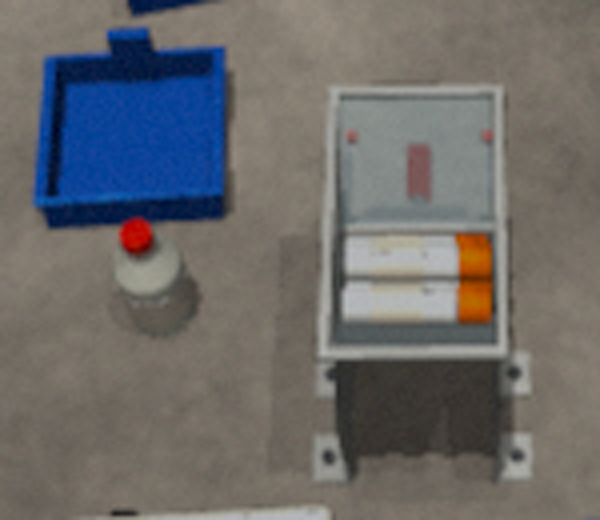

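The crops show the tray handle facing the robot (tab at crop-b (130,42)). The hopper rim's front corners are at crop-a (52,310) and (210,318), the stop blocks at (59,347) and (186,357), and the tray is to the right of the hopper. Next: the hopper pose.

Run:
```python
import pickle;from h import *
d=pickle.load(open("c0.pkl","rb"));T=d["top"];S=d["scene"]
A=lambda p:np.array(p,float)/3.6+[235,65]-.4
B=lambda p:np.array(p,float)/4+[140,180]-.4
print("rim top",plane(T,A([[52,312],[211,320],[71,48],[225,62]]),.279).round(4)[:,:2].tolist())
print("rim scene",plane(S,B([[331,89],[501,89],[322,357],[506,356]]),.279).round(4)[:,:2].tolist())
print("feet scene",plane(S,B([[328,373],[514,372],[328,456],[517,455]]),.004).round(4)[:,:2].tolist())
print("feet top",plane(T,A([[47,159],[41,229]]),.004).round(4)[:,:2].tolist())
print("stops top",plane(T,A([[59,347],[186,357]]),.166).round(4)[:,:2].tolist())
print("stops sc",plane(S,B([[352,136],[488,136]]),.166).round(4)[:,:2].tolist())
print("grip top front",plane(T,A([[124,338]]),.18).round(4)[:,:2].tolist())
print("grip sc rect",plane(S,B([[408,144],[431,144],[408,200],[431,200]]),.185).round(4)[:,:2].tolist())
print("tray rim outer sc",plane(S,B([[45,57],[226,48],[225,193],[37,205]]),.05).round(4)[:,:2].tolist())
print("tray top",plane(T,A([[299,396],[468,400],[293,557],[467,557]]),.05).round(4)[:,:2].tolist())
print("tab top sc",plane(S,B([[109,31],[149,29]]),.092).round(4)[:,:2].tolist())
```

```text
rim top [[0.6617, 0.0389], [0.6585, -0.0931], [0.8881, 0.0281], [0.8802, -0.1025]]
rim scene [[0.6588, -0.0916], [0.6671, 0.0418], [0.8825, -0.1019], [0.8897, 0.0295]]
feet scene [[0.7843, -0.116], [0.7933, 0.0479], [0.8597, -0.1172], [0.8685, 0.0448]]
feet top [[0.8715, 0.0472], [0.7975, 0.0517]]
stops top [[0.6502, 0.0316], [0.644, -0.0838]]
stops sc [[0.6379, -0.0815], [0.645, 0.0338]]
grip top front [[0.6576, -0.0264]]
grip sc rect [[0.6592, -0.0341], [0.6604, -0.015], [0.7115, -0.0363], [0.7127, -0.0175]]
tray rim outer sc [[0.4668, -0.3785], [0.4674, -0.2053], [0.6241, -0.2037], [0.6259, -0.3741]]
tray top [[0.6253, -0.2083], [0.6257, -0.379], [0.4658, -0.2039], [0.469, -0.3781]]
tab top sc [[0.4687, -0.3097], [0.4688, -0.2723]]
```

play_rows(
  rows=[
    {"slide":[0.28,0.225,0],"delta_rot":[0,0,-0.96],"fingers":1},
    {"slide":[0.26,0.247,0],"delta_rot":[0,0,-0.96],"fingers":1},
    {"slide":[0.24,0.267,0],"delta_rot":[0,0,-0.96],"fingers":1},
    {"slide":[0.22,0.286,0],"delta_rot":[0,0,-0.96],"fingers":1},
    {"slide":[0.2,0.32,0],"delta_rot":[0,0,0],"fingers":1},
    {"slide":[0.2,0.32,0],"delta_rot":[0,0,0],"fingers":1},
    {"slide":[0.2,0.32,0],"delta_rot":[0,0,0],"fingers":1},
    {"slide":[0.2,0.32,0],"delta_rot":[0,0,0],"fingers":1},
  ],
)

```text
time_s: 1.1
tcp_pos: [0.4432, 0.2691, 0.2265]
eef_rot: [-180.0, 0.0, -0.0]
contact_force: [1.1, 0.2, -0.1]
gripper_width: 0.0879
gripper_force: 0.0
```

play_rows(
  rows=[
    {"slide":[0.02,0.38,0],"delta_rot":[0,0,0],"fingers":1},
    {"slide":[0.02,0.38,0],"delta_rot":[0,0,0],"fingers":1},
    {"slide":[0.02,0.38,0],"delta_rot":[0,0,0],"fingers":1},
    {"slide":[0.02,0.38,0],"delta_rot":[0,0,0],"fingers":1},
    {"slide":[0.02,0.38,0],"delta_rot":[0,0,0],"fingers":1},
    {"slide":[0.02,0.38,0],"delta_rot":[0,0,0],"fingers":1},
    {"slide":[0.02,0.38,0],"delta_rot":[0,0,0],"fingers":1},
    {"slide":[0.02,0.38,0],"delta_rot":[0,0,0],"fingers":1},
  ],
)

```text
time_s: 2.1
tcp_pos: [0.4661, -0.187, 0.2266]
eef_rot: [-180.0, -0.0, -0.0]
contact_force: [1.0, -0.0, -0.4]
gripper_width: 0.0875
gripper_force: 0.0
```

play_rows(
  rows=[
    {"slide":[0.02,0.38,0],"delta_rot":[0,0,0],"fingers":1},
    {"slide":[0,0.31,0],"delta_rot":[0,0,0],"fingers":1},
    {"slide":[0,0,0],"delta_rot":[0,0,0],"fingers":1},
  ],
)

```text
time_s: 2.48
tcp_pos: [0.4686, -0.2912, 0.2255]
eef_rot: [-180.0, 0.1, -0.3]
contact_force: [-1.1, 0.9, -0.4]
gripper_width: 0.0879
gripper_force: 0.0
```

```bash
cat >> h.py <<'E'
def wcap(r):
    from scipy.spatial.transform import Rotation as Ro
    s=r.get_state();c=r.capture("wrist");M=np.eye(4);M[:3,:3]=Ro.from_euler("xyz",s["eef_rot"],degrees=True).as_matrix();M[:3,3]=s["tcp_pos"]
    I=np.linalg.inv(M@c["T_tool_cam"]);c["R"]=I[:3,:3];c["t"]=I[:3,3];return c,s
E
python3 - <<'E'
from h import *;from plant import r;import pickle
c,s=wcap(r);print(s["tcp_pos"],s["eef_rot"],s["joints"].round(1),c["T_tool_cam"].round(3))
cv2.imwrite("pics/w1.png",c["image"]);pickle.dump(c,open("w1.pkl","wb"))
print(proj(c,[[.4695,-.31,.092],[.4695,-.272,.092],[.466,-.21,.05],[.466,-.37,.05]]))
E
```

```text
[ 0.46858507 -0.29124134  0.22554281] [-1.79987006e+02  1.04361617e-01 -2.66669090e-01] [-11.5   9.1 -15.    0.  -66.  101.2] [[ 0.    -0.959 -0.284  0.076]
 [ 1.    -0.     0.001  0.001]
 [-0.001 -0.284  0.959 -0.158]
 [ 0.     0.     0.     1.   ]]
[[274.85531556 183.23967072]
 [232.86934287 183.43546413]
 [175.46856626 176.74704474]
 [330.67988533 176.01916615]]
```

View pics/w1.png

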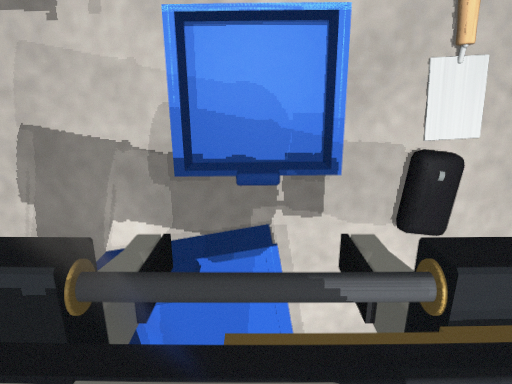

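The wrist view shows the tray with rim corners near (163,5), (350,3), (342,174) and (175,178), and its tab at (237–280, 172–185).

Run:
```python
from h import *;import pickle
c=pickle.load(open("w1.pkl","rb"))
m=mask(c["image"],(100,120,60),(125,255,255));m[200:]=0
k=max(cv2.findContours(m,0,2)[0],key=cv2.contourArea)
print(cv2.approxPolyDP(k,3,True)[:,0].tolist())
print(plane(c,[[163,5],[350,3],[342,174],[175,177]],.05).round(4))
print(plane(c,[[237.5,184.5],[280,184]],.092).round(4))
```

```text
[[350, 2], [162, 4], [175, 175], [235, 175], [238, 184], [276, 184], [280, 174], [340, 174]]
[[ 0.6255 -0.2097  0.05  ]
 [ 0.6264 -0.3785  0.05  ]
 [ 0.4681 -0.3816  0.05  ]
 [ 0.4657 -0.2095  0.05  ]]
[[ 0.4685 -0.2762  0.092 ]
 [ 0.4688 -0.3147  0.092 ]]
```

play_rows(
  rows=[
    {"slide":[0.04,0.03,0.35],"delta_rot":[0,0,0],"fingers":1},
    {"slide":[0,0,0.35],"delta_rot":[0,0,0],"fingers":1},
    {"slide":[0,0,0.3],"delta_rot":[0,0,0],"fingers":1},
    {"slide":[0,0,0.13],"delta_rot":[0,0,0],"fingers":1},
    {"slide":[0,0,0],"delta_rot":[0,0,0],"fingers":-1},
    {"slide":[0,0,0],"delta_rot":[0,0,0],"fingers":-1},
    {"slide":[0,0,0],"delta_rot":[0,0,0],"fingers":-1},
    {"slide":[0,0,0],"delta_rot":[0,0,0],"fingers":-1},
  ],
  squeeze=30,
)

```text
time_s: 3.52
tcp_pos: [0.4759, -0.2932, 0.0581]
eef_rot: [180.0, -0.1, -0.0]
contact_force: [0.4, 0.6, 0.8]
gripper_width: 0.0532
gripper_force: 0.0
```

play_rows(
  rows=[
    {"slide":[0,0,0],"delta_rot":[0,0,0],"fingers":-1},
    {"slide":[0,0,0],"delta_rot":[0,0,0],"fingers":-1},
    {"slide":[0,0,0],"delta_rot":[0,0,0],"fingers":-1},
    {"slide":[0,0,0],"delta_rot":[0,0,0],"fingers":-1},
  ],
)

```text
time_s: 4.03
tcp_pos: [0.4755, -0.2933, 0.0574]
eef_rot: [180.0, -0.0, -0.0]
contact_force: [-2.5, 1.6, 5.7]
gripper_width: 0.0398
gripper_force: 30.0
```

play_rows(
  rows=[
    {"slide":[0,-0.15,0],"delta_rot":[0,0,0],"fingers":-1},
    {"slide":[0,-0.27,0],"delta_rot":[0,0,0],"fingers":-1},
    {"slide":[0,-0.3,0],"delta_rot":[0,0,0],"fingers":-1},
    {"slide":[0,-0.3,0],"delta_rot":[0,0,0],"fingers":-1},
    {"slide":[0,-0.3,0],"delta_rot":[0,0,0.3],"fingers":-1},
    {"slide":[0,-0.3,0],"delta_rot":[0,0,0.35],"fingers":-1},
    {"slide":[0.03,-0.23,0],"delta_rot":[0,0,0],"fingers":-1},
    {"slide":[0,0,0],"delta_rot":[0,0,0],"fingers":-1},
  ],
)

```text
time_s: 5.03
tcp_pos: [0.484, -0.0136, 0.0575]
eef_rot: [-180.0, -0.1, -2.8]
contact_force: [-0.1, 4.6, 4.7]
gripper_width: 0.0394
gripper_force: 30.0
```

Run:
```python
from h import *;from plant import r;import pickle
c,s=wcap(r);print(s["tcp_pos"],s["eef_rot"],s["contact_force"])
t=r.capture("top");sc=r.capture("scene")
pickle.dump([c,t,sc],open("w2.pkl","wb"))
a=t["image"][70:230,220:380];a=cv2.resize(a,(400,400),interpolation=2)
b=cv2.resize(c["image"],(400,300))
o=np.zeros((400,800,3),np.uint8);o[:,:400]=a;o[:300,400:]=b;cv2.imwrite("pics/o2.png",o)
```

```text
[ 0.48403947 -0.01364222  0.05749155] [-1.79951880e+02 -1.02536232e-01 -2.82773193e+00] [-0.08106876  4.61447289  4.72636589]
```

View pics/o2.png

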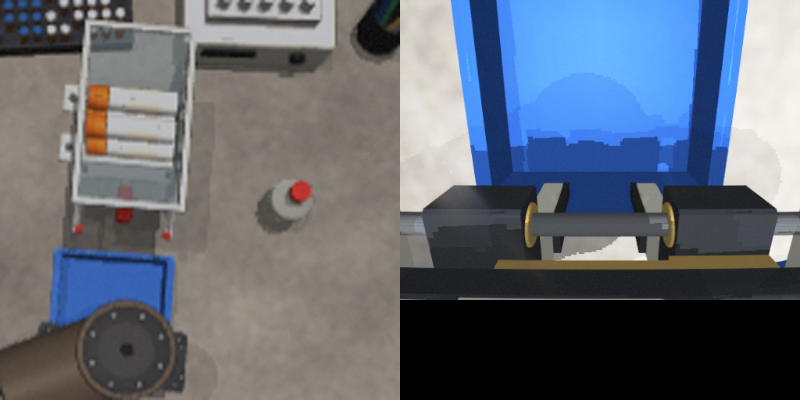

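The tray has followed the gripper and stands ahead of the hopper, with its rear rim at composite pixels (55,250)–(175,257). I'll check its yaw and offset in hopper coordinates.

Run:
```python
from h import *;import pickle
c,t,sc=pickle.load(open("w2.pkl","rb"))
O=np.array([.7433,-.030]);a=np.deg2rad(-3);H=np.array([[np.cos(a),np.sin(a)],[-np.sin(a),np.cos(a)]])
hp=lambda P:((P[:,:2]-O)@H.T*1000).round(1).tolist()
m=mask(t["image"],(105,120,60),(125,255,255));m[:160]=0;m[205:]=0;m[:,:225]=0;m[:,300:]=0
k=max(cv2.findContours(m,0,2)[0],key=cv2.contourArea)
p=cv2.approxPolyDP(cv2.convexHull(k),2,True)[:,0];print(p.tolist(),hp(plane(t,p,.05)))
ys,xs=[],[]
for x in range(248,285): # rear edge row by column
    r=np.where(m[:,x])[0]
    if len(r): xs.append(x);ys.append(r[0])
f=np.polyfit(xs,ys,1);q=[[248,np.polyval(f,248)],[284,np.polyval(f,284)]];print(q,hp(plane(t,q,.05)))
m=mask(sc["image"],(105,120,60),(125,255,255));m[:160]=0
for k in cv2.findContours(m,0,2)[0]:
    if cv2.contourArea(k)>200:
        p=cv2.approxPolyDP(cv2.convexHull(k),2,True)[:,0];print("sc",p.tolist(),hp(plane(sc,p,.05)))
# wrist side walls: fit outer edges
m=mask(c["image"],(100,120,60),(125,255,255))
L=[];R=[]
for y in range(10,220,10):
    x=np.where(m[y])[0];L.append([x[0],y]);R.append([x[-1],y])
for n,E in(("L",L),("R",R)):
    print(n,E[0],E[-1],hp(plane(c,[E[0],E[10],E[-1]],.05)))
print(hp(np.array([[.484,-.0136]])))
```

```text
[[242, 170], [289, 173], [287, 198], [241, 199]] [[-112.9, 86.1], [-110.7, -81.4], [-200.2, -80.3], [-215.9, 81.8]]
[[248, np.float64(169.48506401137982)], [284, np.float64(172.51493598862024)]] [[-109.4, 65.1], [-110.4, -63.5]]
sc [[357, 309], [400, 311], [402, 325], [358, 323]] [[191.5, 365.1], [199.2, 503.3], [244.0, 501.2], [236.6, 362.2]]
sc [[261, 207], [260, 227], [229, 227], [228, 206]] [[-195.5, 58.4], [-111.3, 53.6], [-112.3, -59.1], [-201.1, -65.3]]
sc [[224, 192], [242, 188], [268, 191], [267, 233], [224, 200]] [[-263.4, -82.4], [-281.0, -13.6], [-266.3, 86.2], [-86.8, 78.6], [-227.6, -81.2]]
sc [[224, 163], [218, 174], [173, 182], [167, 166], [167, 160], [223, 160]] [[-401.1, -86.9], [-347.7, -108.8], [-311.6, -282.8], [-388.8, -314.4], [-418.7, -317.5], [-416.1, -91.5]]
L [np.int64(66), 10] [np.int64(94), 210] [[-145.0, 88.0], [-189.3, 87.9], [-240.8, 87.3]]
R [np.int64(444), 10] [np.int64(416), 210] [[-144.5, -83.5], [-188.8, -83.7], [-240.3, -83.3]]
[[-259.8, 2.8]]
```

play_rows(
  rows=[
    {"slide":[0.1,0.017,0],"delta_rot":[0,0,0],"fingers":-1},
    {"slide":[0.13,0,0],"delta_rot":[0,0,0],"fingers":-1},
    {"slide":[0.13,0,0],"delta_rot":[0,0,0],"fingers":-1},
    {"slide":[0.1,0,0],"delta_rot":[0,0,0],"fingers":-1},
    {"slide":[0.08,0,0],"delta_rot":[0,0,0],"fingers":-1},
    {"slide":[0.04,0,0],"delta_rot":[0,0,0],"fingers":-1},
  ],
)

```text
time_s: 5.92
tcp_pos: [0.566, -0.0251, 0.0573]
eef_rot: [179.9, 0.4, -3.1]
contact_force: [-17.0, 1.9, 23.1]
gripper_width: 0.039
gripper_force: 30.0
```

play_rows(
  rows=[
    {"slide":[0.02,0,0],"delta_rot":[0,0,0],"fingers":-1},
    {"slide":[0.01,0,0],"delta_rot":[0,0,0],"fingers":-1},
  ],
)

```text
time_s: 6.18
tcp_pos: [0.5702, -0.0253, 0.0573]
eef_rot: [179.9, 0.4, -3.1]
contact_force: [-15.4, 0.8, 18.9]
gripper_width: 0.0399
gripper_force: 30.0
```

play_rows(
  rows=[
    {"slide":[0,0,-0.01],"delta_rot":[0,0,0],"fingers":-1},
    {"slide":[0.015,0,0],"delta_rot":[0,0,0],"fingers":-1},
  ],
)

```text
time_s: 6.42
tcp_pos: [0.575, -0.0244, 0.0576]
eef_rot: [180.0, 0.1, -3.1]
contact_force: [-1.1, -0.6, -4.0]
gripper_width: 0.0401
gripper_force: 30.0
```

Run:
```python
from h import *;from plant import r
s=r.get_state();print(s["tcp_pos"],s["eef_rot"],s["contact_force"],s["moment"],s["joints"])
```

```text
[ 0.57504932 -0.02438852  0.05761734] [ 1.79973035e+02  1.42633453e-01 -3.10412434e+00] [-1.11045889 -0.64689301 -4.02314347] [-0.23844621  0.5449457  -0.08278267] [ 1.70202910e+01  2.07968051e+01 -2.37942433e+01 -3.32767813e-02
 -4.55521593e+01  6.98989503e+01]
```

play_rows(
  rows=[
    {"slide":[0,-0.02,0],"delta_rot":[0,0,0],"fingers":-1},
    {"slide":[0.012,0,0],"delta_rot":[0,0,0],"fingers":-1},
    {"slide":[0.012,0,0],"delta_rot":[0,0,0],"fingers":-1},
  ],
)

```text
time_s: 6.8
tcp_pos: [0.5801, -0.0205, 0.0582]
eef_rot: [180.0, 0.0, -3.0]
contact_force: [0.0, 0.2, -5.4]
gripper_width: 0.0398
gripper_force: 30.0
```

play_rows(
  rows=[
    {"slide":[0.01,0,0],"delta_rot":[0,0,0],"fingers":-1},
    {"slide":[0.01,0,0],"delta_rot":[0,0,0],"fingers":-1},
  ],
)

```text
time_s: 7.05
tcp_pos: [0.5811, -0.0208, 0.0579]
eef_rot: [180.0, 0.2, -3.1]
contact_force: [-9.3, 3.7, -2.7]
gripper_width: 0.0398
gripper_force: 30.0
```

Run:
```python
from h import *;from plant import r
s=r.get_state();O=np.array([.7433,-.030]);a=np.deg2rad(-3);H=np.array([[np.cos(a),np.sin(a)],[-np.sin(a),np.cos(a)]])
print(s["tcp_pos"],H@(s["tcp_pos"][:2]-O),s["contact_force"])
hp=lambda P:((P[:,:2]-O)@H.T*1000).round(1).tolist()
sc=r.capture("scene");c,_=wcap(r)
m=mask(c["image"],(100,120,60),(125,255,255))
for y in (120,160,200):
    x=np.where(m[y])[0];print(hp(plane(c,[[x[0],y],[x[-1],y]],.05)))
```

```text
[ 0.58108366 -0.02081427  0.05786898] [-0.16247478  0.00068339] [-9.30478534  3.65944229 -2.66566402]
[[-96.6, 85.2], [-96.7, -85.8]]
[[-116.5, 85.5], [-116.7, -85.6]]
[[-137.7, 85.5], [-138.0, -85.4]]
```

play_rows(
  rows=[
    {"slide":[0.01,0,0.007],"delta_rot":[0,0,0],"fingers":-1},
    {"slide":[0.005,0,0],"delta_rot":[0,0,0],"fingers":-1},
  ],
)

```text
time_s: 7.4
tcp_pos: [0.5809, -0.0209, 0.0573]
eef_rot: [180.0, 0.4, -3.1]
contact_force: [-20.1, 8.1, 11.7]
gripper_width: 0.04
gripper_force: 30.0
```

play_rows(
  rows=[
    {"slide":[0,0,0],"delta_rot":[0,0,0],"fingers":0.7},
    {"slide":[0,0,0],"delta_rot":[0,0,0],"fingers":0.7},
    {"slide":[0,0,0],"delta_rot":[0,0,0],"fingers":0.7},
  ],
)

```text
time_s: 7.78
tcp_pos: [0.5863, -0.0208, 0.0581]
eef_rot: [-180.0, -0.1, -3.0]
contact_force: [0.1, 0.9, -0.0]
gripper_width: 0.0645
gripper_force: 0.0
```

play_rows(
  rows=[
    {"slide":[-0.2,0,0],"delta_rot":[0,0,0],"fingers":0.7},
    {"slide":[-0.3,0,0],"delta_rot":[0,0,0],"fingers":0.5},
    {"slide":[-0.3,0,0],"delta_rot":[0,0,0],"fingers":0.2},
    {"slide":[0,0,-0.38],"delta_rot":[0,0,0],"fingers":-0.18},
    {"slide":[0,0,-0.38],"delta_rot":[0,0,0],"fingers":-0.18},
    {"slide":[0,0,-0.38],"delta_rot":[0,0,0],"fingers":-0.18},
    {"slide":[0,0,0],"delta_rot":[0,0.954,0],"fingers":-0.18},
    {"slide":[0,0,0],"delta_rot":[0,0.954,0],"fingers":-0.18},
  ],
)

```text
time_s: 8.78
tcp_pos: [0.4665, -0.0144, 0.2298]
eef_rot: [-179.9, -9.0, -3.1]
contact_force: [0.3, 0.1, -0.1]
gripper_width: 0.0357
gripper_force: 0.0
```

play_rows(
  rows=[
    {"slide":[0,0,0],"delta_rot":[0,0.954,0],"fingers":-0.18},
    {"slide":[0,0,0],"delta_rot":[0,0.954,0],"fingers":-0.18},
    {"slide":[0,0,0],"delta_rot":[0,0.954,0],"fingers":-0.18},
    {"slide":[0,0,0],"delta_rot":[0,0.954,0],"fingers":-0.18},
    {"slide":[0,0,0],"delta_rot":[0,0.954,0],"fingers":-0.18},
    {"slide":[0,0,0],"delta_rot":[0,0.954,0],"fingers":-0.18},
  ],
)

```text
time_s: 9.52
tcp_pos: [0.4793, -0.0182, 0.2563]
eef_rot: [-179.2, -33.2, -3.0]
contact_force: [0.1, -0.7, 0.5]
gripper_width: 0.0356
gripper_force: 0.0
```

Run:
```python
from h import *;from plant import r;import pickle
c,s=wcap(r);t=r.capture("top");sc=r.capture("scene");pickle.dump([c,t,sc],open("w3.pkl","wb"))
print(s["tcp_pos"],s["eef_rot"],s["joints"].round(1),s["gripper_width"])
o=np.zeros((600,800,3),np.uint8);o[:384,:512]=c["image"]
o[:300,512:]=cv2.resize(t["image"][80:230,215:359],(288,300),interpolation=2)
o[300:,512:]=cv2.resize(sc["image"][160:310,185:329],(288,300),interpolation=2);cv2.imwrite("pics/o3.png",o)
```

```text
[ 0.47926673 -0.01824607  0.25633228] [-179.21349896  -33.1738533    -2.99069049] [ 31.2 -20.7 -58.1  37.6 -29.1  26.6] 0.03564980936903307
```

View pics/o3.png

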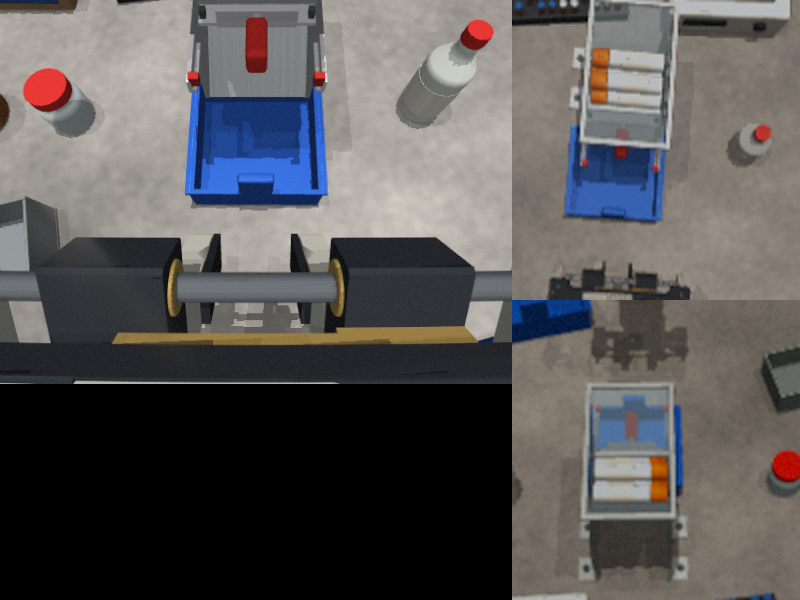

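The wrist view shows the tray centred under the chute: its sides at columns 188 and 326 and the stop blocks at 194 and 320, both centred on 257. The grip is at (257,45). Now I'll compute the grip location and the tool-frame moves.

```bash
cat >> h.py <<'E'
O=np.array([.7433,-.030]);A_=np.deg2rad(-3);H=np.array([[np.cos(A_),np.sin(A_)],[-np.sin(A_),np.cos(A_)]])
hp=lambda P:((np.atleast_2d(P)[:,:2]-O)@H.T*1000).round(1).tolist()
def hw(x,y,z): return np.r_[H.T@np.array([x,y])+O,z]
def togo(s,X,rpy):
    from scipy.spatial.transform import Rotation as Ro
    R=Ro.from_euler("xyz",s["eef_rot"],degrees=True);G=Ro.from_euler("xyz",rpy,degrees=True)
    print("slide",(R.inv().apply(X-s["tcp_pos"])/.15).round(3),"rot",((R.inv()*G).as_rotvec()/.08).round(3),"slide in goal axes",(G.inv().apply(X-s["tcp_pos"])/.15).round(3))
E
python3 - <<'E'
from h import *;from plant import r;import pickle
c,t,sc=pickle.load(open("w3.pkl","rb"))
m=mask(c["image"],(0,120,60),(8,255,255))|mask(c["image"],(172,120,60),(180,255,255))
for k in cv2.findContours(m,0,2)[0]:
    x,y,w,h=cv2.boundingRect(k)
    if w*h>60 and 180<x<340: print(x,y,w,h,"z185",hp(plane(c,[[x,y],[x+w,y],[x,y+h],[x+w,y+h]],.185)),"z159",hp(plane(c,[[x+w/2,y+h]],.159)), "z166",hp(plane(c,[[x+w/2,y+h/2]],.166)))
print(proj(c,[hw(-.08,0,.159),hw(-.08,0,.185),hw(-.034,0,.185),hw(-.1,.058,.166)]).round(1))
m=mask(t["image"],(105,120,60),(125,255,255));m[:140]=0;m[205:]=0;m[:,:225]=0;m[:,310:]=0
p=cv2.approxPolyDP(cv2.convexHull(max(cv2.findContours(m,0,2)[0],key=cv2.contourArea)),2,True)[:,0];print("tray",p.tolist(),hp(plane(t,p,.05)))
s=r.get_state();togo(s,hw(-.059,0,.1564),[180,-35,-3]);togo(s,hw(-.111,0,.230),[180,-35,-3])
E
```

```text
313 72 12 14 z185 [[-101.3, -51.3], [-101.3, -61.8], [-115.5, -50.7], [-115.5, -61.0]] z159 [[-97.4, -61.2]] z166 [[-94.6, -60.1]]
188 72 12 14 z185 [[-101.2, 57.8], [-101.3, 47.3], [-115.5, 56.8], [-115.6, 46.4]] z159 [[-97.4, 57.6]] z166 [[-94.7, 56.5]]
246 18 21 55 z185 [[-41.9, 8.0], [-42.0, -11.5], [-102.4, 7.0], [-102.4, -11.3]] z159 [[-82.9, -1.8]] z166 [[-56.7, -1.7]]
[[254.7  70.5]
 [254.3  51.7]
 [254.7  11.3]
 [192.1  83.9]]
tray [[245, 143], [291, 155], [288, 189], [241, 185]] [[-15.1, 82.9], [-45.5, -84.3], [-168.0, -81.6], [-166.4, 85.6]]
slide [ 0.804 -0.013  1.295] rot [-0.137  0.46  -0.02 ] slide in goal axes [ 0.756 -0.026  1.323]
slide [ 0.779 -0.019  0.695] rot [-0.137  0.46  -0.02 ] slide in goal axes [ 0.753 -0.026  0.723]
```

play_rows(
  rows=[
    {"slide":[0.2,-0.005,0.2],"delta_rot":[-0.07,0.23,0],"fingers":-0.18},
    {"slide":[0.2,-0.003,0.2],"delta_rot":[-0.07,0.23,0],"fingers":-0.18},
    {"slide":[0.2,0,0.15],"delta_rot":[0,0,0],"fingers":-0.18},
    {"slide":[0.15,0,0.15],"delta_rot":[0,0,0],"fingers":-0.18},
    {"slide":[0,0,0],"delta_rot":[0,0,0],"fingers":-0.18},
  ],
)

```text
time_s: 10.3
tcp_pos: [0.6308, -0.0269, 0.2271]
eef_rot: [179.9, -34.7, -3.1]
contact_force: [-0.8, -0.1, -0.7]
gripper_width: 0.036
gripper_force: 0.0
```

Run:
```python
from h import *;from plant import r
s=r.get_state();print(s["tcp_pos"],s["eef_rot"],s["joints"].round(1),hp(s["tcp_pos"]))
togo(s,hw(-.059,-.0008,.1564),[180,-35,-3])
```

```text
[ 0.63076368 -0.02686363  0.22711685] [179.91988015 -34.68689128  -3.08622538] [  9.6  -1.1 -53.5  64.   -8.1  15.7] [[-112.5, -2.8]]
slide [ 0.025 -0.014  0.591] rot [ 0.028  0.068 -0.015] slide in goal axes [ 0.022 -0.013  0.591]
```

```bash
cat > k.py <<'E'
from h import *
from scipy.optimize import least_squares as LS
from scipy.spatial.transform import Rotation as Ro
D=[([88.871,20.592,.634],[.20438,.6428,.2256],[179.9,0,-17.65]),([-11.5,9.1,-15],[.4686,-.2912,.2255],[-180,.1,-.27]),([17.02,20.8,-23.79],[.57505,-.02439,.05762],[179.97,.14,-3.1]),([31.2,-20.7,-58.1],[.47927,-.01825,.25633],[-179.2,-33.17,-2.99]),([9.6,-1.1,-53.5],[.63076,-.02686,.22712],[179.92,-34.69,-3.09])]
Z=lambda e:Ro.from_euler("xyz",e,degrees=True).as_matrix()[:,2]
def wr(P,q):
    L1,L2,e,h,d=P[:5];a,b,f=np.deg2rad([q[0],q[1],q[1]-q[2]])
    r=L1*np.sin(b)+L2*np.cos(f)+e*np.sin(f);z=h+L1*np.cos(b)-L2*np.sin(f)+e*np.cos(f)
    return np.array([r*np.cos(a)-d*np.sin(a),r*np.sin(a)+d*np.cos(a),z])
fit=LS(lambda P:np.concatenate([wr(P,q)+P[5]*Z(e)-t for q,t,e in D]),[.4,.4,0,.3,-.15,.3]);P=fit.x
def ik(X,e,q0):
    s=LS(lambda q:wr(P,q)+P[5]*Z(e)-X,q0,x_scale=10).x
    a,f=s[0],s[1]-s[2];B=Ro.from_euler("zy",[a,f],degrees=True)if 0 else Ro.from_euler("ZY",[a,f],degrees=True)
    v=B.inv().apply(Z(e));return s.round(1),"bend",round(np.degrees(np.arccos(v[0])),1),"j4",round(np.degrees(np.arctan2(v[1],-v[2])),1)
if __name__=="__main__":
    print(P.round(3),abs(fit.fun).max())
    for q,t,e in D: print(ik(np.array(t),e,q))
    for th in(25,28,31,35,40):
        s,c=np.sin(np.radians(th)),np.cos(np.radians(th))
        for gx in(-.07,-.145):
            print(th,gx,ik(hw(gx+.019*s,-.001,.172-.019*c),[180,-th,-3],[9,0,-50]),ik(hw(gx-.071*s,-.001,.172+.071*c),[180,-th,-3],[9,0,-50]))
E
python3 k.py
```

```text
[ 0.633  0.429  0.042  0.327 -0.147  0.563] 0.08867135056061518
(array([84.9, 22.9,  0.8]), 'bend', np.float64(68.1), 'j4', np.float64(0.0))
(array([-16.4,  12. , -15.1]), 'bend', np.float64(63.0), 'j4', np.float64(-0.0))
(array([ 12.3,  22.4, -25.9]), 'bend', np.float64(41.9), 'j4', np.float64(0.0))
(array([ 55.3, -29.9, -55.7]), 'bend', np.float64(50.7), 'j4', np.float64(-36.3))
(array([ 26.5,  -5.8, -49.7]), 'bend', np.float64(22.1), 'j4', np.float64(-48.5))
25 -0.07 (array([ 17.3,   8.9, -38.5]), 'bend', np.float64(20.6), 'j4', np.float64(-24.6)) (array([ 19.3,   0.4, -34.9]), 'bend', np.float64(32.5), 'j4', np.float64(-17.4))
25 -0.145 (array([ 21.6,   2.2, -46.6]), 'bend', np.float64(20.8), 'j4', np.float64(-29.8)) (array([ 24.7,  -7.3, -41.8]), 'bend', np.float64(34.7), 'j4', np.float64(-20.2))
28 -0.07 (array([ 18.6,   7.7, -42.4]), 'bend', np.float64(16.8), 'j4', np.float64(-36.8)) (array([ 21.1,  -1.7, -39.3]), 'bend', np.float64(28.6), 'j4', np.float64(-23.7))
28 -0.145 (array([ 23.6,   0.9, -50.4]), 'bend', np.float64(18.0), 'j4', np.float64(-42.9)) (array([ 27.6,  -9.8, 
[... 402 characters left out ...]
.0))
35 -0.07 (array([ 22.2,   5.9, -51.6]), 'bend', np.float64(14.1), 'j4', np.float64(-89.7)) (array([ 26.7,  -6. , -49.6]), 'bend', np.float64(22.2), 'j4', np.float64(-48.8))
35 -0.145 (array([ 29.3,  -1.3, -59.6]), 'bend', np.float64(17.9), 'j4', np.float64(-86.5)) (array([ 37.5, -15.6, -55.9]), 'bend', np.float64(30.3), 'j4', np.float64(-47.5))
40 -0.07 (array([ 25.3,   6. , -58.3]), 'bend', np.float64(20.6), 'j4', np.float64(-120.3)) (array([ 32.1,  -8.2, -57.2]), 'bend', np.float64(22.6), 'j4', np.float64(-74.1))
40 -0.145 (array([ 34.8,  -1.5, -66.6]), 'bend', np.float64(24.7), 'j4', np.float64(-109.3)) (array([ 49.3, -20. , -63.5]), 'bend', np.float64(35.7), 'j4', np.float64(-60.6))
```

```bash
cat > k.py <<'E'
from h import *
from scipy.optimize import least_squares as LS
from scipy.spatial.transform import Rotation as Ro
D=[([88.871,20.592,.634,0,-70.136,-16.5],[.20438,.6428,.2256],[179.9,0,-17.65]),([-11.5,9.1,-15,0,-66,101.2],[.4686,-.2912,.2255],[-180,.1,-.27]),([17.02,20.8,-23.79,0,-45.55,69.9],[.57505,-.02439,.05762],[179.97,.14,-3.1]),([31.2,-20.7,-58.1,37.6,-29.1,26.6],[.47927,-.01825,.25633],[-179.2,-33.17,-2.99]),([9.6,-1.1,-53.5,64,-8.1,15.7],[.63076,-.02686,.22712],[179.92,-34.69,-3.09])]
def fk(P,q,s4):
    L1,L2,e,h,d,L,g,a0,k6=P
    A=Ro.from_euler("ZY",[q[0]+a0,q[1]],degrees=True);B=Ro.from_euler("ZY",[q[0]+a0,q[1]-q[2]],degrees=True)
    W=B*Ro.from_euler("XY",[s4*q[3],-q[4]],degrees=True)
    T=W*Ro.from_euler("ZYX",[0,90,0],degrees=True)*Ro.from_euler("Z",-s4*0+q[5]*S6+k6,degrees=True)
    return np.array([0,0,h])+A.apply([0,d,L1])+B.apply([L2,0,e])+W.apply([L,g,0]),T
S6=1
def res(P,s4,s6):
    global S6;S6=s6;o=[]
    for q,t,e in D:
        p,T=fk(P,q,s4);o+=[p-t,(T.inv()*Ro.from_euler("xyz",e,degrees=True)).as_rotvec()*.3]
    return np.concatenate(o)
best=None
for s4 in(1,-1):
    for s6 in(1,-1):
        for k in(0,90,180,-90):
            f=LS(res,[.4,.4,0,.3,0,.3,-.1,0,k],args=(s4,s6),x_scale=[.1]*7+[10,10])
            if best is None or f.cost<best[0].cost: best=(f,s4,s6)
f,s4,S6=best;P=f.x
def ik(X,e,q0):
    G=Ro.from_euler("xyz",e,degrees=True)
    def g(q):
        p,T=fk(P,q,s4);return np.r_[p-X,(T.inv()*G).as_rotvec()*.3]
    s=LS(g,q0,x_scale=10);return s.x.round(1).tolist(),round(s.cost,6)
if __name__=="__main__":
    print(P.round(3),s4,S6,abs(f.fun).max())
    for th in(25,28,31,35):
        s,c=np.sin(np.radians(th)),np.cos(np.radians(th));q=D[4][0]
        for gx,b in((-.07,.06),(-.07,0),(-.145,0)):
            a=ik(hw(gx+(.019-b)*s,-.001,.172-(.019-b)*c),[180,-th,-3],q);q=a[0];print(th,gx,b,a)
E
python3 k.py
```

```text
[ 6.010e-01  4.630e-01  0.000e+00  1.980e-01 -0.000e+00  3.770e-01
 -1.920e-01  4.000e-02 -8.996e+01] -1 -1 0.0003129631600061189
25 -0.07 0.06 ([19.2, 6.1, -33.3, 19.5, -28.6, 52.4], np.float64(0.0))
25 -0.07 0 ([17.3, 11.7, -36.4, 25.3, -20.1, 47.6], np.float64(0.0))
25 -0.145 0 ([19.3, 4.7, -47.0, 32.3, -17.5, 38.5], np.float64(0.0))
28 -0.07 0.06 ([18.9, 4.8, -38.9, 27.4, -22.4, 44.9], np.float64(0.0))
28 -0.07 0 ([14.1, 10.5, -43.9, 42.8, -11.7, 32.7], np.float64(0.0))
28 -0.145 0 ([11.7, 3.6, -54.9, 57.9, -8.1, 19.3], np.float64(0.0))
31 -0.07 0.06 ([16.2, 3.5, -45.8, 41.6, -14.8, 32.8], np.float64(0.0))
31 -0.07 0 ([-4.1, 9.4, -50.6, 95.3, 0.4, -4.4], np.float64(1.9e-05))
31 -0.145 0 ([-3.4, 2.8, -57.8, 93.5, 0.1, -3.1], np.float64(4.6e-05))
35 -0.07 0.06 ([-3.3, 2.1, -54.0, 93.1, 0.1, -2.9], np.float64(2e-05))
35 -0.07 0 ([-6.0, 8.9, -50.2, 101.6, 0.9, -9.1], np.float64(0.00031))
35 -0.145 0 ([-4.1, 2.1, -57.7, 95.6, 0.1, -4.7], np.float64(0.000391))
```

Run:
```python
from k import *
for th in(28,29):
    s,c=np.sin(np.radians(th)),np.cos(np.radians(th));q=[16,3.5,-44,35,-18,35]
    for gx,b in((-.074,.08),(-.074,0),(-.1,0),(-.125,0),(-.149,0),(-.149,.06)):
        a=ik(hw(gx+(.019-b)*s,-.0015,.169-(.019-b)*c),[180,-th,-3],q);q=a[0];print(th,gx,b,a)
from plant import r
st=r.get_state();th=28.5;s,c=np.sin(np.radians(th)),np.cos(np.radians(th))
togo(st,hw(-.074-.061*s,-.0015,.169+.061*c),[180,-th,-3])
```

```text
28 -0.074 0.08 ([19.8, 2.6, -38.6, 25.7, -24.9, 46.1], np.float64(0.0))
28 -0.074 0 ([13.3, 10.3, -45.3, 46.0, -10.6, 30.1], np.float64(0.0))
28 -0.1 0 ([12.1, 7.9, -49.4, 52.4, -8.9, 24.5], np.float64(0.0))
28 -0.125 0 ([10.8, 5.6, -53.1, 58.5, -7.6, 19.5], np.float64(0.0))
28 -0.149 0 ([9.6, 3.4, -56.2, 63.4, -6.6, 15.6], np.float64(0.0))
28 -0.149 0.06 ([22.0, -3.1, -49.0, 32.6, -21.6, 36.9], np.float64(0.0))
29 -0.074 0.08 ([19.5, 2.1, -40.6, 28.8, -22.7, 43.2], np.float64(0.0))
29 -0.074 0 ([7.1, 9.8, -49.4, 65.5, -5.4, 15.8], np.float64(0.0))
29 -0.1 0 ([-0.0, 7.4, -53.5, 84.9, -1.5, 2.5], np.float64(0.0))
29 -0.125 0 ([-3.4, 5.2, -55.9, 93.1, 0.2, -2.8], np.float64(0.0))
29 -0.149 0 ([-3.3, 3.1, -58.2, 92.8, 0.1, -2.6], np.float64(2e-06))
29 -0.149 0.06 ([-25.7, -3.6, -50.3, 145.6, 19.3, -37.0], np.float64(0.0))
slide [ 0.035 -0.009  0.061] rot [ 0.027 -1.35  -0.017] slide in goal axes [ 0.041 -0.008  0.056]
```

play_rows(
  rows=[
    {"slide":[0,0,0],"delta_rot":[0,-0.8,0],"fingers":-0.18},
    {"slide":[0,0,0],"delta_rot":[0,-0.79,0],"fingers":-0.18},
    {"slide":[0,0,0],"delta_rot":[0,0,0],"fingers":-0.18},
  ],
)

```text
time_s: 10.68
tcp_pos: [0.6381, -0.0348, 0.2375]
eef_rot: [179.3, -30.5, -3.4]
contact_force: [0.5, 1.1, 0.4]
gripper_width: 0.0363
gripper_force: 0.0
```

Run:
```python
from h import *;from plant import r
s=r.get_state();print(s["tcp_pos"],s["eef_rot"],s["joints"].round(1),hp(s["tcp_pos"]))
th=np.radians(27.5)
for b in(.06,0): togo(s,hw(-.076+(.019-b)*np.sin(th),-.0015,.169-(.019-b)*np.cos(th)),[180,-27.5,-3])
```

```text
[ 0.63813421 -0.03484163  0.23747109] [179.32006388 -30.53605964  -3.36088486] [ 18.8   0.5 -41.9  32.3 -22.3  40.3] [[-104.8, -10.3]]
slide [-0.053 -0.062  0.217] rot [ 0.187 -0.662 -0.073] slide in goal axes [-0.041 -0.059  0.22 ]
slide [-0.074 -0.068  0.616] rot [ 0.187 -0.662 -0.073] slide in goal axes [-0.041 -0.059  0.62 ]
```

play_rows(
  rows=[
    {"slide":[-0.025,-0.03,0.11],"delta_rot":[0.09,-0.33,-0.035],"fingers":-0.18},
    {"slide":[-0.025,-0.03,0.11],"delta_rot":[0.09,-0.33,-0.035],"fingers":-0.18},
    {"slide":[0,0,0],"delta_rot":[0,0,0],"fingers":-0.18},
  ],
)

```text
time_s: 11.05
tcp_pos: [0.6477, -0.029, 0.2037]
eef_rot: [179.7, -27.5, -2.9]
contact_force: [0.4, 0.3, -0.2]
gripper_width: 0.0355
gripper_force: 0.0
```

```bash
cat > g.py <<'E'
import sys
from h import *;from plant import r
s=r.get_state();print(s["time_s"],s["tcp_pos"].round(4),s["eef_rot"].round(2),s["joints"].round(1),hp(s["tcp_pos"]),s["contact_force"].round(1),s["gripper_width"])
a=[float(v) for v in sys.argv[1:]]; gx,th,b=a[0],a[1],a[2]
t=np.radians(th);togo(s,hw(gx+(.019-b)*np.sin(t),-.0015,.169-(.019-b)*np.cos(t)),[180,-th,-3])
E
python3 g.py -.076 27.5 0
```

```text
11.05 [ 0.6477 -0.029   0.2037] [179.68 -27.46  -2.86] [ 18.9   4.6 -39.5  27.3 -22.6  45. ] [[-95.6, -4.0]] [ 0.4  0.3 -0.2] 0.03553436013345293
slide [ 0.009 -0.018  0.392] rot [0.057 0.009 0.027] slide in goal axes [ 0.009 -0.016  0.392]
```

play_rows(
  rows=[
    {"slide":[0,-0.018,0.1],"delta_rot":[0.05,0,0.02],"fingers":-0.18},
    {"slide":[0,0,0.1],"delta_rot":[0,0,0],"fingers":-0.18},
    {"slide":[0,0,0.08],"delta_rot":[0,0,0],"fingers":-0.18},
    {"slide":[0,0,0],"delta_rot":[0,0,0],"fingers":-0.18},
  ],
)

```text
time_s: 11.55
tcp_pos: [0.6665, -0.0277, 0.167]
eef_rot: [-180.0, -27.5, -3.0]
contact_force: [-0.2, -0.5, 0.2]
gripper_width: 0.0357
gripper_force: 0.0
```

```bash
python3 g.py -.076 27.5 0
```

```text
11.55 [ 0.6665 -0.0277  0.167 ] [-180.    -27.47   -3.01] [ 16.5   8.6 -42.4  34.9 -15.6  38.7] [[-76.8, -1.7]] [-0.2 -0.5  0.2] 0.03567343070230914
slide [ 0.011 -0.001  0.117] rot [-0.     0.007 -0.001] slide in goal axes [ 0.011 -0.001  0.117]
```

play_rows(
  rows=[
    {"slide":[0,0,0.06],"delta_rot":[0,0,0],"fingers":-0.18},
    {"slide":[0.005,0,0.05],"delta_rot":[0,0,0],"fingers":-0.18},
    {"slide":[0,0,0],"delta_rot":[0,0,0],"fingers":-1},
    {"slide":[0,0,0],"delta_rot":[0,0,0],"fingers":-1},
    {"slide":[0,0,0],"delta_rot":[0,0,0],"fingers":-1},
  ],
  squeeze=30,
)

```text
time_s: 12.18
tcp_pos: [0.6759, -0.0269, 0.1543]
eef_rot: [-179.9, -27.6, -3.0]
contact_force: [-2.5, 2.3, 3.1]
gripper_width: 0.0198
gripper_force: 30.0
```

play_rows(
  rows=[
    {"slide":[0,0,0],"delta_rot":[0,0,0],"fingers":-1},
  ],
)

```text
time_s: 12.3
tcp_pos: [0.676, -0.0269, 0.1543]
eef_rot: [-179.9, -27.6, -3.0]
contact_force: [-4.2, 3.3, 3.8]
gripper_width: 0.0197
gripper_force: 30.0
```

```bash
python3 g.py -.101 26.5 0;python3 g.py -.126 26 0; python3 g.py -.152 25.5 0
```

```text
12.3 [ 0.676  -0.0269  0.1543] [-179.88  -27.6    -3.01] [ 14.8  10.2 -43.8  40.4 -12.5  34.4] [[-67.3, -0.4]] [-4.2  3.3  3.8] 0.019720975686249052
slide [-0.156  0.007 -0.064] rot [-0.024 -0.241 -0.002] slide in goal axes [-0.157  0.007 -0.061]
12.3 [ 0.676  -0.0269  0.1543] [-179.88  -27.6    -3.01] [ 14.8  10.2 -43.8  40.4 -12.5  34.4] [[-67.3, -0.4]] [-4.2  3.3  3.8] 0.019720975686249052
slide [-0.305  0.007 -0.141] rot [-0.024 -0.35  -0.002] slide in goal axes [-0.308  0.007 -0.133]
12.3 [ 0.676  -0.0269  0.1543] [-179.88  -27.6    -3.01] [ 14.8  10.2 -43.8  40.4 -12.5  34.4] [[-67.3, -0.4]] [-4.2  3.3  3.8] 0.019720975686249052
slide [-0.459  0.007 -0.222] rot [-0.024 -0.459 -0.002] slide in goal axes [-0.467  0.007 -0.205]
```

play_rows(
  rows=[
    {"slide":[-0.045,0,-0.0235],"delta_rot":[0,-0.03,0],"fingers":-1},
    {"slide":[-0.055,0,-0.0285],"delta_rot":[0,-0.03,0],"fingers":-1},
    {"slide":[-0.055,0,-0.0285],"delta_rot":[0,-0.03,0],"fingers":-1},
    {"slide":[-0.055,0,-0.0285],"delta_rot":[0,-0.03,0],"fingers":-1},
  ],
)

```text
time_s: 12.8
tcp_pos: [0.6408, -0.025, 0.1542]
eef_rot: [-179.9, -27.1, -3.0]
contact_force: [5.3, 0.7, -2.4]
gripper_width: 0.0202
gripper_force: 30.0
```

```bash
python3 g.py -.15 27 0
```

```text
12.8 [ 0.6408 -0.025   0.1542] [-179.85  -27.06   -3.03] [ 15.7   7.2 -47.5  41.6 -12.5  32.3] [[-102.7, -0.4]] [ 5.3  0.7 -2.4] 0.020218119079959383
slide [-0.236  0.008 -0.105] rot [-0.029 -0.014 -0.006] slide in goal axes [-0.236  0.008 -0.104]
```

play_rows(
  rows=[
    {"slide":[-0.055,0,-0.0285],"delta_rot":[0,-0.03,0],"fingers":-1},
    {"slide":[-0.055,0,-0.0285],"delta_rot":[0,-0.03,0],"fingers":-1},
    {"slide":[-0.053,0,-0.0275],"delta_rot":[0,0,0],"fingers":-1},
    {"slide":[-0.03,0,-0.0155],"delta_rot":[0,0,0],"fingers":-1},
  ],
)

```text
time_s: 13.3
tcp_pos: [0.6078, -0.0233, 0.1542]
eef_rot: [-179.9, -26.8, -3.0]
contact_force: [3.7, 3.4, -3.2]
gripper_width: 0.0199
gripper_force: 30.0
```

play_rows(
  rows=[
    {"slide":[-0.018,0,-0.009],"delta_rot":[0,0,0],"fingers":-1},
    {"slide":[-0.012,0,-0.006],"delta_rot":[0,0,0],"fingers":-1},
  ],
)

```text
time_s: 13.55
tcp_pos: [0.6035, -0.023, 0.1542]
eef_rot: [-179.9, -26.8, -3.0]
contact_force: [30.8, -5.4, -22.7]
gripper_width: 0.0197
gripper_force: 30.0
```

```bash
python3 g.py -.152 27 0
```

```text
13.55 [ 0.6035 -0.023   0.1542] [-179.85  -26.77   -3.03] [ 16.5   3.8 -51.9  44.2 -12.3  28.9] [[-140.0, -0.3]] [ 30.8  -5.4 -22.7] 0.01967203216922405
slide [-0.027  0.008  0.003] rot [-0.03   0.051 -0.006] slide in goal axes [-0.027  0.008  0.002]
```

play_rows(
  rows=[
    {"slide":[0.006,0,0.003],"delta_rot":[0,0,0],"fingers":-1},
    {"slide":[0,0,0],"delta_rot":[0,0,0],"fingers":-1},
    {"slide":[0,0,0],"delta_rot":[0,0,0],"fingers":-1},
    {"slide":[0,0,0],"delta_rot":[0,0,0],"fingers":-1},
    {"slide":[0,0,0],"delta_rot":[0,0,0],"fingers":-1},
    {"slide":[0,0,0],"delta_rot":[0,0,0],"fingers":-1},
    {"slide":[0,0,0],"delta_rot":[0,0,0],"fingers":-1},
    {"slide":[0,0,0],"delta_rot":[0,0,0],"fingers":-1},
  ],
)

```text
time_s: 14.55
tcp_pos: [0.6041, -0.0231, 0.1542]
eef_rot: [-179.9, -26.7, -3.0]
contact_force: [1.3, 5.2, 0.6]
gripper_width: 0.0198
gripper_force: 30.0
```

play_rows(
  rows=[
    {"slide":[0,0,0],"delta_rot":[0,0,0],"fingers":-1},
    {"slide":[0,0,0],"delta_rot":[0,0,0],"fingers":-1},
    {"slide":[0,0,0],"delta_rot":[0,0,0],"fingers":-1},
    {"slide":[0,0,0],"delta_rot":[0,0,0],"fingers":-1},
    {"slide":[0,0,0],"delta_rot":[0,0,0],"fingers":-1},
    {"slide":[0,0,0],"delta_rot":[0,0,0],"fingers":-1},
    {"slide":[0,0,0],"delta_rot":[0,0,0],"fingers":-1},
    {"slide":[0,0,0],"delta_rot":[0,0,0],"fingers":-1},
  ],
)

```text
time_s: 15.55
tcp_pos: [0.6041, -0.0232, 0.1541]
eef_rot: [-179.9, -26.7, -3.0]
contact_force: [1.2, 4.6, -0.3]
gripper_width: 0.0195
gripper_force: 30.0
```

```bash
cat > look.py <<'E'
import sys
from h import *;from plant import r
c,s=wcap(r);t=r.capture("top");sc=r.capture("scene")
print(s["time_s"],s["tcp_pos"],s["contact_force"].round(1))
o=np.zeros((600,800,3),np.uint8);o[:384,:512]=c["image"]
o[:300,512:]=cv2.resize(t["image"][80:230,215:359],(288,300),interpolation=2)
o[300:,512:]=cv2.resize(sc["image"][160:310,185:329],(288,300),interpolation=2);cv2.imwrite(sys.argv[1],o)
E
python3 look.py pics/o4.png
```

```text
15.55 [ 0.60406233 -0.02315561  0.15412511] [ 1.2  4.6 -0.3]
```

View pics/o4.png

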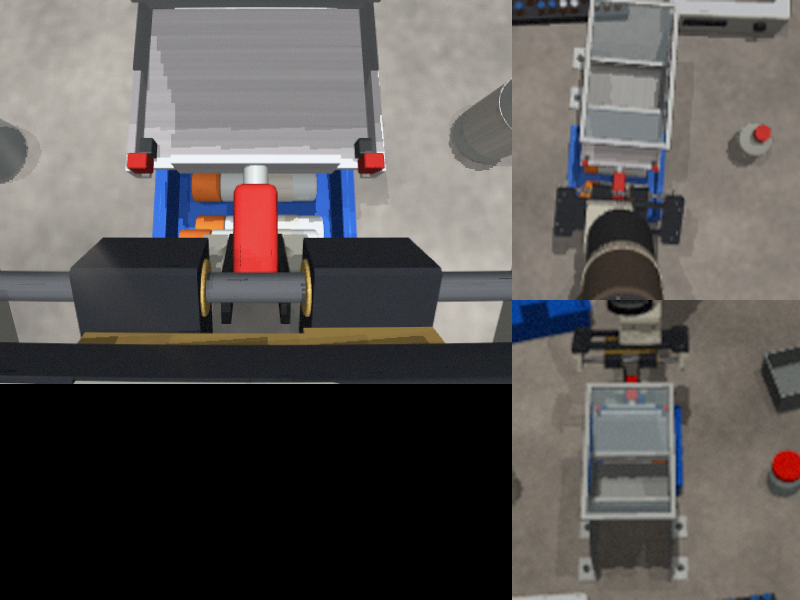

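The hopper throat is empty in both the top and scene views. Tubes lie in the tray under the gate, at wrist pixels (255,187), (255,222) and (200,235), and everything is still. Now I'll push the gate home.

play_rows(
  rows=[
    {"slide":[0.045,0,0.0226],"delta_rot":[0,0.03,0],"fingers":-1},
    {"slide":[0.06,0,0.0303],"delta_rot":[0,0.03,0],"fingers":-1},
    {"slide":[0.06,0,0.0305],"delta_rot":[0,0.03,0],"fingers":-1},
    {"slide":[0.06,0,0.0307],"delta_rot":[0,0.03,0],"fingers":-1},
    {"slide":[0.06,0,0.0309],"delta_rot":[0,0.03,0],"fingers":-1},
    {"slide":[0.06,0,0.031],"delta_rot":[0,0.03,0],"fingers":-1},
    {"slide":[0.05,0,0.026],"delta_rot":[0,0,0],"fingers":-1},
    {"slide":[0.02,0,0.0104],"delta_rot":[0,0,0],"fingers":-1},
  ],
)

```text
time_s: 16.7
tcp_pos: [0.674, -0.0268, 0.1542]
eef_rot: [-179.9, -27.6, -3.0]
contact_force: [-3.8, 5.9, 6.1]
gripper_width: 0.0195
gripper_force: 30.0
```

```bash
python3 g.py -.076 27.5 0
```

```text
16.7 [ 0.674  -0.0268  0.1542] [-179.9   -27.56   -3.02] [ 14.9  10.  -44.   40.5 -12.5  34.2] [[-69.4, -0.4]] [-3.8  5.9  6.1] 0.0194983840131224
slide [0.006 0.007 0.019] rot [-0.021 -0.014 -0.003] slide in goal axes [0.006 0.007 0.019]
```

play_rows(
  rows=[
    {"slide":[0.012,0,0.006],"delta_rot":[0,0,0],"fingers":-1},
    {"slide":[0.01,0,0.005],"delta_rot":[0,0,0],"fingers":-1},
  ],
)

```text
time_s: 16.95
tcp_pos: [0.6773, -0.027, 0.1543]
eef_rot: [-179.9, -27.6, -3.0]
contact_force: [-2.9, 6.2, 5.1]
gripper_width: 0.0196
gripper_force: 30.0
```

play_rows(
  rows=[
    {"slide":[0.01,0,0.005],"delta_rot":[0,0,0],"fingers":-1},
    {"slide":[0,0,0],"delta_rot":[0,0,0],"fingers":-1},
  ],
)

```text
time_s: 17.2
tcp_pos: [0.6789, -0.0271, 0.1543]
eef_rot: [-179.9, -27.6, -3.0]
contact_force: [-3.1, 5.6, 3.3]
gripper_width: 0.0196
gripper_force: 30.0
```

play_rows(
  rows=[
    {"slide":[0.008,0,0.004],"delta_rot":[0,0,0],"fingers":-1},
    {"slide":[0,0,0],"delta_rot":[0,0,0],"fingers":-1},
  ],
)

```text
time_s: 17.45
tcp_pos: [0.679, -0.0271, 0.1543]
eef_rot: [-179.9, -27.5, -3.0]
contact_force: [-16.2, 10.7, 12.0]
gripper_width: 0.0197
gripper_force: 30.0
```

play_rows(
  rows=[
    {"slide":[0.008,0,0.004],"delta_rot":[0,0,0],"fingers":-1},
    {"slide":[0,0,0],"delta_rot":[0,0,0],"fingers":-1},
  ],
)

```text
time_s: 17.7
tcp_pos: [0.6792, -0.0272, 0.1542]
eef_rot: [-179.9, -27.5, -3.0]
contact_force: [-28.9, 14.2, 20.8]
gripper_width: 0.0196
gripper_force: 30.0
```

play_rows(
  rows=[
    {"slide":[-0.006,0,-0.003],"delta_rot":[0,0,0],"fingers":-1},
    {"slide":[0,0,0],"delta_rot":[0,0,0],"fingers":-0.18},
    {"slide":[0,0,0],"delta_rot":[0,0,0],"fingers":-0.18},
    {"slide":[0,0,0],"delta_rot":[0,0,0],"fingers":-0.18},
    {"slide":[-0.01,0,-0.08],"delta_rot":[0,0,0],"fingers":-0.18},
    {"slide":[-0.02,0,-0.12],"delta_rot":[0,0,0],"fingers":-0.18},
    {"slide":[-0.03,0,-0.15],"delta_rot":[0,0,0],"fingers":-0.18},
    {"slide":[-0.05,0,-0.15],"delta_rot":[0,0,0],"fingers":-0.18},
  ],
)

```text
time_s: 18.7
tcp_pos: [0.631, -0.0254, 0.213]
eef_rot: [-179.9, -27.5, -3.1]
contact_force: [-0.3, 0.5, 0.6]
gripper_width: 0.0357
gripper_force: 0.0
```

play_rows(
  rows=[
    {"slide":[-0.2,0,0],"delta_rot":[0,0,0],"fingers":-0.18},
    {"slide":[-0.2,0,0],"delta_rot":[0,0,0],"fingers":-0.18},
    {"slide":[-0.2,0,0],"delta_rot":[0,0,0],"fingers":-0.18},
    {"slide":[0,0,0],"delta_rot":[0,0,0],"fingers":-0.18},
  ],
)

```text
time_s: 19.2
tcp_pos: [0.5491, -0.0223, 0.1696]
eef_rot: [-180.0, -27.4, -3.1]
contact_force: [1.0, -0.4, 0.3]
gripper_width: 0.0363
gripper_force: 0.0
```

```bash
python3 look.py pics/o5.png; python3 g.py -.076 27.5 0
```

```text
19.2 [ 0.54910824 -0.02225142  0.16963837] [ 1.  -0.4  0.3]
19.35 [ 0.5527 -0.0209  0.172 ] [-179.89  -27.59   -3.08] [ 19.8  -3.  -56.3  43.5 -15.   27.1] [[-190.8, -0.9]] [1.1 0.8 0.2] 0.03594695018480702
slide [0.669 0.004 0.499] rot [-0.016 -0.019 -0.016] slide in goal axes [0.67  0.004 0.498]
```

View pics/o5.png

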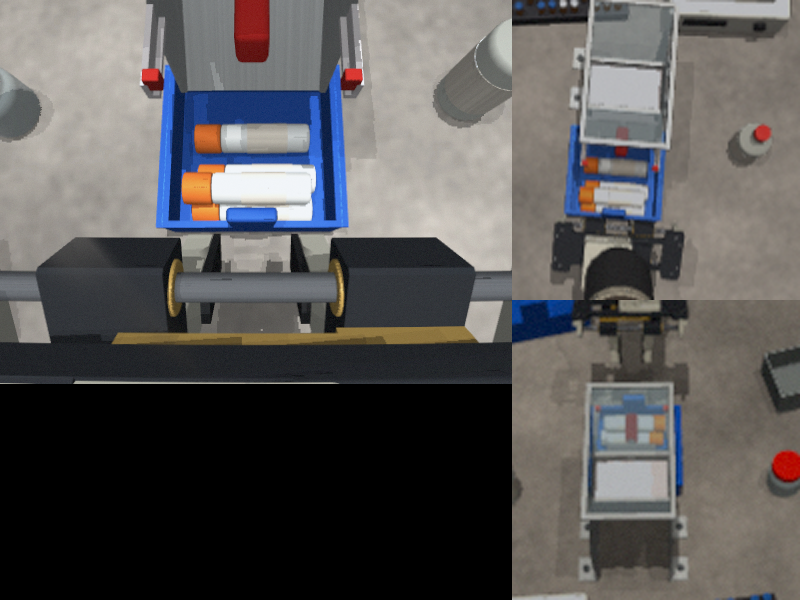

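The last view shows all four tubes in the tray: one at wrist (252,137), and three at about (250,190), one of them resting on the other two. The gate is home and the hopper empty. One last check of the tray position before handing in.

Run:
```python
from h import *;from plant import r
c,s=wcap(r)
m=mask(c["image"],(100,120,60),(125,255,255));m[232:]=0
for y in (110,160,210):
    x=np.where(m[y])[0];print(hp(plane(c,[[x[0],y],[x[-1],y]],.05)))
for x in(180,215,290,330): print(hp(plane(c,[[x,np.where(m[:,x])[0][-1]]],.0)))
k=mask(c["image"],(0,120,60),(8,255,255))|mask(c["image"],(172,120,60),(180,255,255))
for q in cv2.findContours(k,0,2)[0]:
    x,y,w,h=cv2.boundingRect(q)
    if w*h>400 and 200<x<300 and y<20: print("grip front",hp(plane(c,[[x+w/2,y+h]],.159)))
```

```text
[[-54.4, 85.2], [-54.5, -85.5]]
[[-104.6, 85.3], [-104.8, -85.6]]
[[-151.8, 84.6], [-151.9, -85.9]]
[[-166.5, 76.9]]
[[-166.5, 40.3]]
[[-166.5, -38.0]]
[[-166.6, -79.9]]
grip front [[-79.5, -1.5]]
```

```bash
python3 -c "
from plant import r
print(r.close_job())"
```

```text
the job is handed in; nothing more can be done
None
```

The job is handed in: the tray is square and central under the chute against the bumper, all four tubes are in it (one resting on two others), and the gate was drawn to its stop, pushed home and released. The clock read about 19 s at my last check.

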